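# Arm the calibration switch

### The arm

A 7-joint arm with a two-finger parallel gripper is mounted at the origin on a cart in front of the work surface, level with it; the furniture and walls round the work are solid. World frame = base frame: x ahead of the robot, y to its left, z up, the work surface at z = 0. Lengths are in m, angles in rad, forces in N, time in s.
With the tool pointing down it reaches from about 0.4 to 0.9 m from the base axis. Payload 5.5 kg.
Tool frame: the origin (TCP) lies midway between the tips of the shut fingers; the grasp point (between the pads) lies 19 mm behind it (manip.grip_depth is the distance from the TCP to the grasp point, in m); z points along the fingers, y is the line along which they close (so a half turn about z gives the same grasp; the last joint's range is limited). The gripper opens to 92 mm and grips with 3 to 60 N. Pads are 19 mm wide; open, the fingers measure 130 mm over their backs; the gripper's body (75 mm by 190 mm) begins 47 mm behind the grasp point.
Start: joints at [-0.951, 0.501, -0.427, 1.55, 0.221, 1.138, -0.21], TCP at [0.227, 0.609, 0.227] pointing down, gripper open.
Joint ranges: [-2.88, 2.88], [-0.31, 2.03], [-1.54, 1.56], [0.2, 2.42], [-1.41, 4.55], [0.19, 2.02], [-2.57, 2.57]. Speed limits (rad/s): [2.57, 2.57, 3.14, 3.14, 3.14, 3.14, 3.14].

### API

Orientations are given as a unit quaternion [x, y, z, w].
In Python, from bench import manip, effector, viewer gives the robot as it stands. Calls block until the motion is done:
- manip.move_pose(position, orientation): joint-space move of the TCP to a pose.
- manip.servo_line(position, ori=None, vel=0.15): straight line of the TCP; ori=None keeps the orientation; vel is the mean speed in m/s.
- manip.movej(angles): joint-space move.
- effector.open_jaws() and effector.close(f_grip=None): open the fingers fully, or close them until they stop; f_grip is the grip in N (None keeps the last).
- manip.sleep(seconds).
- manip.solve_ik(position, orientation): joint angles nearest the present ones, or None.
- viewer.get_image(name): name is "scene" or "side" or "wrist"; returns the picture (480x640x3 uint8, red, green, blue); there is no depth.
- viewer.get_calibration(name): a dict with "vfov" (degrees; the focal length in pixels is half the picture's height over the tangent of half this angle, whatever the lens; pixels are square), "cx", "cy" (the principal point, pixels), "eye" and "attitude" of the camera in the world. Camera axes: x right, y down, z forward; pixel columns grow to the right and rows downward; lengths in m; the calibration is good to about 2 mm. A picture is of the moment at which its call begins: read the wrist's pose just before it. get_calibration takes no time and is no camera call; for the wrist camera it gives the pose at the moment of the call.
A pose or a line that the arm cannot do raises manip.PlanningError and nothing moves.
- manip.hand_in(): hands the job in; it is judged then, once.
Readings, each from a call of its own:
- manip.current_clock(): time.
- manip.current_q(): joint angles.
- manip.current_joint_velocities(): joint speeds.
- manip.current_tau(): joint torques, N m.
- manip.current_tool_pos(): TCP position.
- manip.current_tcp_rot(): TCP orientation.
- manip.current_force(): force on the tool from outside, world axes, zero at the start.
- manip.current_wrist_torque(): the same for the moment, N m.
- manip.current_finger_gap(): finger opening in m.
- manip.current_gripper_force(): force on a finger pad.
Only numpy, scipy, OpenCV 4.12 (cv2) and the standard library are available. Lean on these libraries where they do the work, as an engineer would, in place of code of your own. Each camera call takes 0.05 s, during which the arm holds its last target. There are 200 camera calls.

### The job

Get the weighing indicator ready for calibration: first push its open battery drawer home until it snaps shut, then take the red bayonet key from its wooden dock, push it down into the socket on top of the indicator against the spring and twist it clockwise (seen from above) a quarter turn to its stop. The switch springs back when let go, so finish while still gripping the key, keeping it pushed in and turned to the stop; leave the other things on the bench where they are.

Things in the scene. Friction and masses are not known exactly. Their poses are not given: they have to be found in the camera images.
- unit: Weighing indicator, a grey steel box 130 deep (x) x 140 wide (y) x 58 high with a round aluminium socket collar on top, fixed to the bench. Origin: centre of its underside; its front (the drawer) faces its own -x.
- socket (a point): Centre of the bayonet socket's mouth, 92 above the bench, above the box centre; axes as the unit's, z up. Collar 56 across, 34 high. The mouth: a round hole 34 across with two entry slots for lugs, 11 wide, reaching 24 from the centre, at the unit's +x and -x (white marks). Flange round the mouth 6 thick; below it the collar is 48 wide, so lugs can turn there.
- plate (a point): Centre of the sprung contact plate inside the socket, 14 below the mouth when up; moves with it. A brass blade 20 x 10.6, 7 high, stands on it, its long side along the unit's x before it is turned, and goes between the key's prongs.
- plunger (a joint): How far the contact plate in the socket is pushed down, 0 (sprung up) to 0.010 m (bottom). Spring: 4 N at the start of the travel, 9 N at the bottom. The key's lugs are below the flange, free to turn, from about 0.007; pushing to about 0.009 leaves a little room on both sides.
- rotor (a joint): Turn of the contact plate, 0 to 1.45 rad (stop), clockwise seen from above positive. A spring turns it back: 0.03 N m at 0, 0.16 N m at the stop. It turns with the key, which has up to about 0.13 rad of play on the blade. The flange lets the key turn only when pushed in; when let go, it springs back well off the stop.
- drawer (a joint): How far the battery drawer stands open, 0 (home) to 0.050 m. It slides along the unit's x: push to the unit's +x. Light friction (under 2 N); a sprung ball resists a few N over the last 9 mm to about 3.5 mm and then snaps the drawer shut.
- drawer_face (a point): Centre of the outside of the blue drawer front panel (132 wide, 42 high, 8 thick), 28 above the bench; moves with the drawer. When the drawer is home it lies 73 mm in front of the unit's origin.
- dock: Light wooden block 90 x 90 x 30 high, fixed to the bench, with a round recess 52 across and 18 deep in its middle where the key stands. Origin: centre of its underside.
- key: Calibration key, a bayonet plug with red bar handle, 68 high, 0.12 kg, standing upright; z up, origin: centre of its underside. From below: two brass prongs 0 to 8 high (gap 13, open along x); steel body 30.6 across, 8 to 30; two lugs 7 wide at its +x and -x, 10 to 15 high, reaching 21.5 from the axis; black disc 44 across, 30 to 35; the bar. A half turn makes no difference.
- key_bar (a point): Middle of the key's red bar handle, 51.5 above the key's underside; axes as the key's. The bar is 42 long along the key's x, in line with the lugs, 14 thick in y, and from 35 to 68 above the underside: grip it from above across its thickness, fingertips just above the disc.
- multimeter: Bystander: orange and grey multimeter, 150 x 74 x 48, lying flat; origin under its centre.
- threadlock: Bystander: red bottle with white tip, 27 x 44 x 128, standing; origin under its centre.
- check_weight: Bystander: brass check weight, 34 diameter, 58 high, standing; origin under its centre.
- tape_measure: Bystander: yellow tape measure, 37 x 77 x 67; origin under its centre.
- screwdriver_org: Bystander: orange screwdriver, 182 long, lying flat; origin under its centre.
There are look-alikes about, which are no part of the job. What is meant by the key is not blue or orange, and is the larger of those in its own colour.

How it is judged:
By the outcome, as a careful person would: the job done as asked, in the order asked, and still so for the second after the job is handed in, while the arm keeps its last pose, push and grip.
It also fails if it takes over 61 s, if anything falls off the work surface, if the arm or the gripper's body presses on something with over 40 N, if the wrist force passes 120 N, or if a joint passes its speed limit or range.

## Working session

There is one attempt and no reset: what is moved stays moved. The work goes in short steps, each a Python script; the robot and the scene stay as the last script left them, time stands still between calls to the robot, and variables do not carry over. Pictures are saved under pics/ and viewed, at most 10 in all, crops included, and the job is handed in when it is done.

```bash
ls; mkdir -p pics; python3 - <<'E'
from bench import manip, effector, viewer
import cv2,numpy as np
for n in ["scene","side","wrist"]:
    c=viewer.get_calibration(n); im=viewer.get_image(n)
    cv2.imwrite(f"pics/{n}0.png",im[:,:,::-1]); print(n,c)
print(manip.current_tool_pos(),manip.current_tcp_rot(),manip.current_clock(),manip.grip_depth)
E
```

```text
pics
scene {'vfov': 52.50375859332521, 'cx': 317.51740767884877, 'cy': 239.41349606058105, 'eye': array([ 0.06007398, -0.72783392,  0.86526818]), 'attitude': array([ 0.88576575, -0.24078362,  0.11372546, -0.38014313])}
side {'vfov': 44.01947829852817, 'cx': 313.12707848986275, 'cy': 236.86135882570557, 'eye': array([ 0.04469171, -1.31063976,  1.11431909]), 'attitude': array([ 0.88148709, -0.15656813,  0.07143846, -0.43973115])}
wrist {'vfov': 62.757269514253956, 'cx': 317.0453205584295, 'cy': 241.75644059856268, 'eye': array([0.16341471, 0.63422216, 0.38313274]), 'attitude': array([0.81467843, 0.56514001, 0.0732348 , 0.10748254])}
[0.22686849 0.60854046 0.22591675] [ 1.77437337e-01  9.84131809e-01 -7.39203218e-04 -1.63015766e-04] 0.15 0.0188
```

View pics/scene0.png

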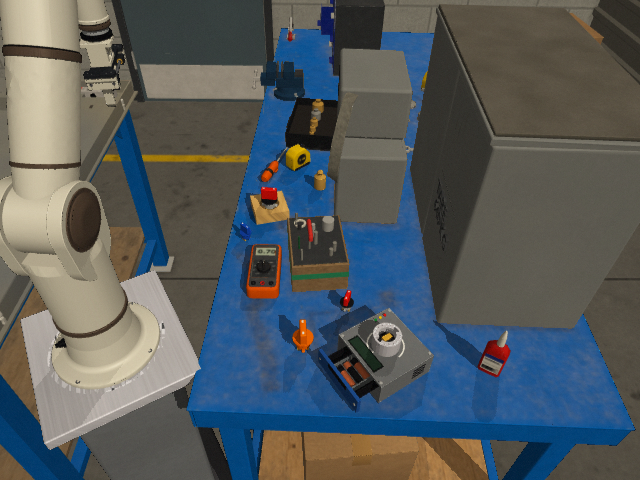

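View pics/side0.png

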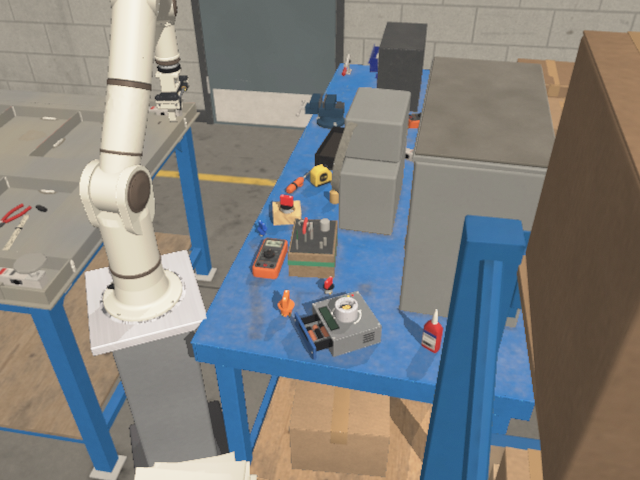

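The scene view shows the unit at (385,350) with its drawer open toward the lower left. Key-like things: red on the wooden dock (269,197), small red (347,298), orange (303,335) and blue (243,230). The one on the dock fits: it is red and the larger of the two reds. I'll confirm it in an enlarged crop.

```bash
cat > h.py <<'E'
from bench import manip, effector, viewer
import cv2,numpy as np
from scipy.spatial.transform import Rotation as R
def ray(c,u,v):
    f=240/np.tan(np.radians(c['vfov'])/2)
    return R.from_quat(c['attitude']).apply([(u-c['cx'])/f,(v-c['cy'])/f,1.])
def onz(c,u,v,z):
    d=ray(c,u,v); return c['eye']+d*(z-c['eye'][2])/d[2]
def proj(c,p):
    f=240/np.tan(np.radians(c['vfov'])/2)
    q=R.from_quat(c['attitude']).inv().apply(np.asarray(p)-c['eye']); return np.array([c['cx']+f*q[...,0]/q[...,2],c['cy']+f*q[...,1]/q[...,2]]).T
E
python3 - <<'E'
from h import *
im=cv2.imread('pics/scene0.png'); s=cv2.imread('pics/side0.png')
a=cv2.resize(im[175:230,235:305],(400,314),interpolation=2)
a2=cv2.resize(im[280:345,290:360],(400,286),interpolation=2)
b=cv2.resize(im[300:410,312:440],(400,344),interpolation=2); b2=cv2.resize(s[285:360,290:390],(400,256),interpolation=2)
cv2.imwrite('pics/c1.png',np.hstack([np.vstack([a,a2]),np.vstack([b,b2])]))
c=viewer.get_calibration('scene')
hsv=cv2.cvtColor(im,cv2.COLOR_BGR2HSV)
print('dock red top',onz(c,269,191,.08),'collar',onz(c,386,338,.092),'smallred',onz(c,347,293,.05))
E
```

```text
dock red top [0.48536411 0.20376709 0.08      ] collar [ 0.46662317 -0.33104508  0.092     ] smallred [ 0.48582476 -0.17087299  0.05      ]
```

View pics/c1.png

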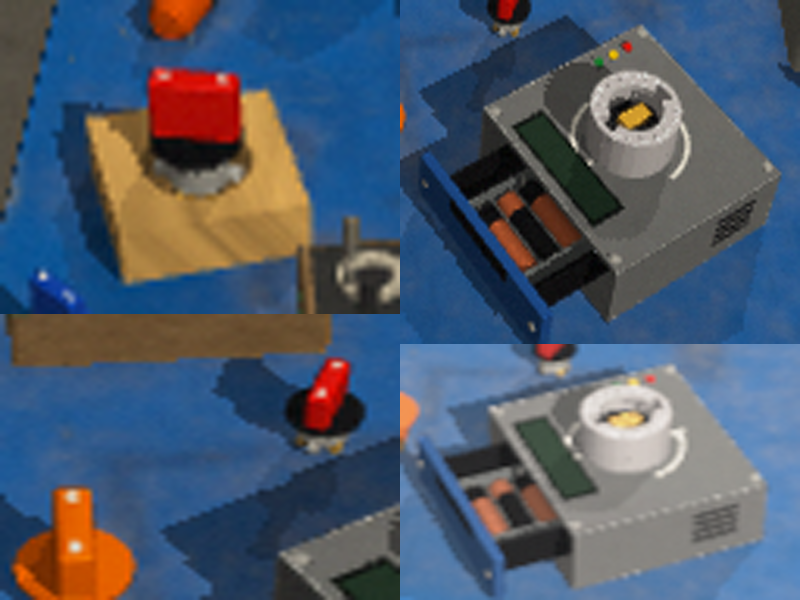

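The crop confirms the choice: the red bar key on the dock is the larger red one, and the one by the unit is a small look-alike. Next I'll get a coarse unit pose from its top corners and work out the wrist camera geometry.

```bash
python3 - <<'E'
from h import *
c=viewer.get_calibration('scene')
P=np.array([onz(c,u,v,.058) for u,v in [(339.2,333.6),(388.8,309),(433,356),(379.8,383.2)]])
print(P.round(3),P.mean(0).round(3))
print([np.linalg.norm(P[i]-P[i-1]).round(3) for i in range(4)])
for a,b in [(0,1),(3,2)]: d=P[b]-P[a]; print('yaw x',np.degrees(np.arctan2(d[1],d[0])))
for a,b in [(3,0),(2,1)]: d=P[b]-P[a]; print('yaw y-90',np.degrees(np.arctan2(d[1],d[0]))-90)
w=viewer.get_calibration('wrist'); T=R.from_quat(manip.current_tcp_rot())
print('cam in tool',T.inv().apply(w['eye']-manip.current_tool_pos()),'fwd',(T.inv()*R.from_quat(w['attitude'])).as_matrix().round(3))
# key bar ends top: crop scale 400/70=5.714
for u,v in [(158,74),(238,74)]: print(onz(c,235+u/5.714,175+v/5.714,.08))
# dock top corners
Q=np.array([onz(c,235+u/5.714,175+v/5.714,.03) for u,v in [(86,117),(270,92),(308,200),(124,245)]]);print(Q,Q.mean(0))
E
```

```text
[[ 0.409 -0.258  0.058]
 [ 0.534 -0.257  0.058]
 [ 0.538 -0.393  0.058]
 [ 0.414 -0.389  0.058]] [ 0.474 -0.324  0.058]
[np.float64(0.131), np.float64(0.125), np.float64(0.136), np.float64(0.124)]
yaw x 0.15240252593650946
yaw x -2.125467274603893
yaw y-90 2.158548495820199
yaw y-90 1.9101703593502748
cam in tool [ 0.06844871  0.00172143 -0.15734765] fwd [[-0.001 -0.966 -0.258]
 [ 1.    -0.001 -0.001]
 [ 0.    -0.258  0.966]]
[0.47671137 0.22377913 0.08      ]
[0.50887594 0.20559395 0.08      ]
[[0.45796791 0.27074982 0.03      ]
 [0.54439049 0.24448111 0.03      ]
 [0.52132278 0.16285973 0.03      ]
 [0.43275623 0.17618532 0.03      ]] [0.48910935 0.213569   0.03      ]
```

```bash
cat >> h.py <<'E'
def q(psi): return (R.from_euler('z',psi)*R.from_euler('x',np.pi)).as_quat()
E
python3 - <<'E'
from h import *
print(np.round(manip.current_q(),2))
U=[.474,-.324]
for k in [0,np.pi]:
  for n,p,a in [('lookU',[U[0],U[1],.30],0),('lookU+',[U[0]+.05,U[1],.25],0),('push0',[.32,U[1],.03],0),('push1',[.40,U[1],.03],0),('key',[.493,.214,.055],-.5),('keyup',[.493,.214,.2],-.5),('ins',[*U,.13],0),('turn',[*U,.12],-.8),('turn',[*U,.12],-1.6),('turn+',[*U,.12],-1.8)]:
    s=manip.solve_ik(p,q(k+a)); print(round(k,1),n,None if s is None else np.round(s,2))
E
```

```text
[-0.95  0.5  -0.43  1.55  0.22  1.14 -0.21]
0 lookU [-0.01  0.32  0.7   1.69 -0.22  1.21 -0.82]
0 lookU+ [ 0.01  0.45  0.68  1.65 -0.3   1.15 -0.81]
0 push0 [ 0.17  0.55  0.68  2.19 -0.62  0.6  -0.27]
0 push1 [ 0.09  0.63  0.68  2.05 -0.63  0.68 -0.39]
0 key [-1.27  0.86  1.13  1.99 -0.98  0.97 -1.7 ]
0 keyup [-1.41  0.7   1.36  1.9  -0.75  1.19 -1.85]
0 ins [-0.07  0.59  0.84  1.86 -0.54  0.94 -0.56]
0 turn [ 0.03  0.55  0.68  1.86 -0.44  0.88 -1.44]
0 turn [-0.24  0.77  1.13  1.87 -0.81  1.05 -1.94]
0 turn+ [-0.32  0.97  1.35  1.87 -1.02  1.22 -1.98]
3.1 lookU [ 0.    0.32  0.69  1.69 -0.21  1.21  2.32]
3.1 lookU+ [ 0.11  0.42  0.53  1.64 -0.23  1.14  2.27]
3.1 push0 [ 0.66  0.45  0.09  2.17 -0.08  0.52  2.38]
3.1 push1 [ 0.35  0.55  0.34  2.04 -0.31  0.61  2.48]
3.1 key [-0.24  0.52 -0.27  1.96  0.21  0.69  0.43]
3.1 keyup [-0.2   0.31 -0.31  1.86  0.11  0.98  0.51]
3.1 ins [ 0.17  0.49  0.5   1.85 -0.3   0.87  2.38]
3.1 turn [ 0.23  0.49  0.42  1.86 -0.26  0.85  1.55]
3.1 turn [ 0.1   0.52  0.59  1.86 -0.37  0.87  0.84]
3.1 turn+ [ 0.07  0.53  0.62  1.86 -0.4   0.87  0.66]
```

```bash
python3 - <<'E'
from h import *
effector.close(5)
def shot(n):
    c=viewer.get_calibration('wrist'); im=viewer.get_image('wrist'); cv2.imwrite(f'pics/{n}.png',im[:,:,::-1]); np.save(f'pics/{n}.npy',c)
manip.move_pose([.45,.225,.24],q(np.pi-.3)); shot('wk'); print(manip.current_clock())
manip.move_pose([.41,-.324,.26],q(np.pi)); shot('wu'); print(manip.current_clock(), manip.current_tool_pos(),manip.current_force())
a=cv2.imread('pics/wk.png');b=cv2.imread('pics/wu.png')
cv2.imwrite('pics/c2.png',cv2.resize(a,(400,300)))
E
```

```text
3.2667
5.3 [ 0.4108222  -0.32286275  0.25989816] [-0.42977802  0.22314398 -0.78440552]
```

View pics/wu.png

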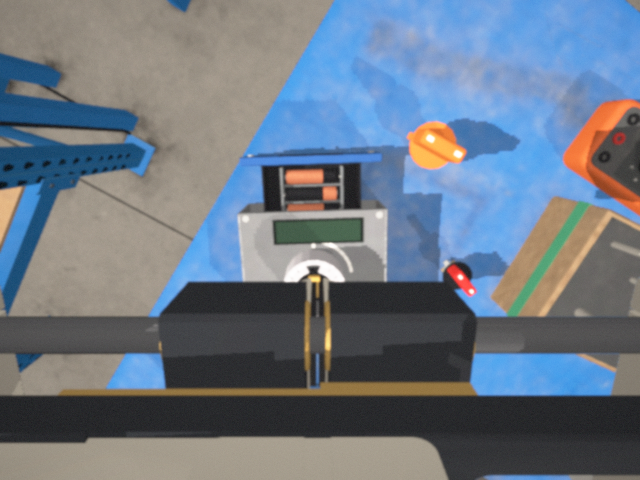

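View pics/wk.png

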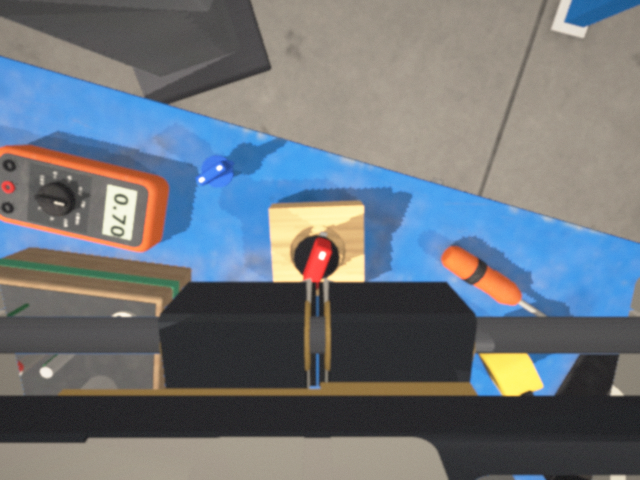

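The wrist views show the drawer panel at row ~157, cols 245–381, the unit's front top corners at (242,207) and (384,207), and the key on the dock at (318,258), partly hidden by the gripper. I'll back off so the whole unit clears the gripper.

```bash
python3 - <<'E'
from h import *
manip.move_pose([.325,-.324,.24],q(np.pi))
c=viewer.get_calibration('wrist'); im=viewer.get_image('wrist'); cv2.imwrite('pics/wu2.png',im[:,:,::-1]); np.save('pics/wu2.npy',c)
print(manip.current_clock())
c0=np.load('pics/wu.npy',allow_pickle=True).item()
for u,v,z in [(242,207,.058),(384,207,.058),(245,160,.049),(381,155,.049)]: print(onz(c0,u,v,z).round(4))
# predicted socket location px
print(proj(c,[.474,-.324,.092]))
E
```

```text
5.7917
[ 0.4056 -0.3909  0.058 ]
[ 0.4056 -0.2599  0.058 ]
[ 0.3636 -0.3878  0.049 ]
[ 0.359  -0.2632  0.049 ]
[315.59780443 388.92360947]
```

View pics/wu2.png

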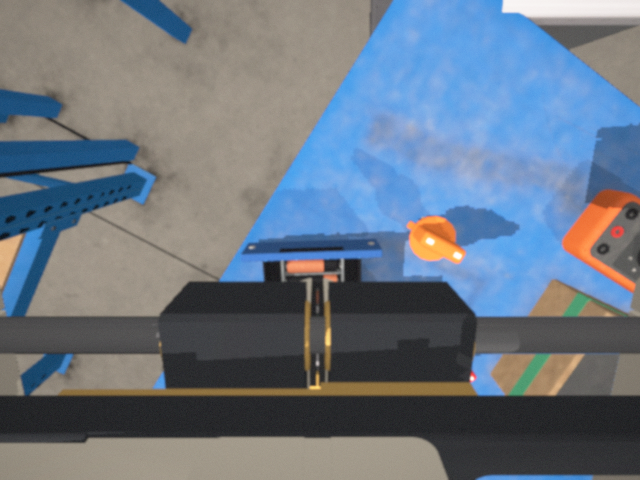

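I moved the wrong way: the camera sits on the -x side, so the collar is now hidden. It still shows the drawer front at (313,247), which is enough to push the drawer. I'll measure the socket afterwards from further +x.

```bash
python3 - <<'E'
from h import *
manip.servo_line([.318,-.324,.03],vel=.3)
f0=np.array(manip.current_force()); print(f0.round(2))
x=.36; manip.servo_line([.335,-.324,.03],vel=.1); 
log=[]; x=.335
while x<.41:
    x+=.004; manip.servo_line([x,-.324,.03],vel=.06)
    f=np.array(manip.current_force())-f0; p=manip.current_tool_pos(); log.append((round(x,3),round(p[0],4),round(f[0],1)))
    if f[0]<-12: break
print(log,manip.current_clock())
E
```

```text
[ 0.28 -0.68  0.39]
[(0.339, np.float64(0.3392), np.float64(-0.2)), (0.343, np.float64(0.3432), np.float64(-0.1)), (0.347, np.float64(0.3473), np.float64(-1.0)), (0.351, np.float64(0.3514), np.float64(-0.2)), (0.355, np.float64(0.3554), np.float64(-0.5)), (0.359, np.float64(0.3595), np.float64(-0.8)), (0.363, np.float64(0.3635), np.float64(-0.0)), (0.367, np.float64(0.3674), np.float64(-0.3)), (0.371, np.float64(0.3715), np.float64(-0.2)), (0.375, np.float64(0.3755), np.float64(-1.0)), (0.379, np.float64(0.3794), np.float64(0.6)), (0.383, np.float64(0.3836), np.float64(-0.3)), (0.387, np.float64(0.3877), np.float64(-0.1)), (0.391, np.float64(0.3887), np.float64(-6.3)), (0.395, np.float64(0.3888), np.float64(-15.3))] 10.7083
```

```bash
python3 - <<'E'
from h import *
manip.servo_line([.37,-.324,.03],vel=.2)
manip.servo_line([.37,-.324,.2],vel=.4)
manip.move_pose([.525,-.32,.25],q(np.pi))
c=viewer.get_calibration('wrist'); im=viewer.get_image('wrist'); cv2.imwrite('pics/wu3.png',im[:,:,::-1]); np.save('pics/wu3.npy',c)
print(manip.current_clock())
cv2.imwrite('pics/wu3c.png',cv2.resize(im[40:285,180:460,::-1],(800,700))[:600])
print(proj(c,[[.474,-.324,.092],[.401,-.324,.049]]))
E
```

```text
12.3
[[309.35885228 161.65239253]
 [309.76136886  70.14346606]]
```

View pics/wu3c.png

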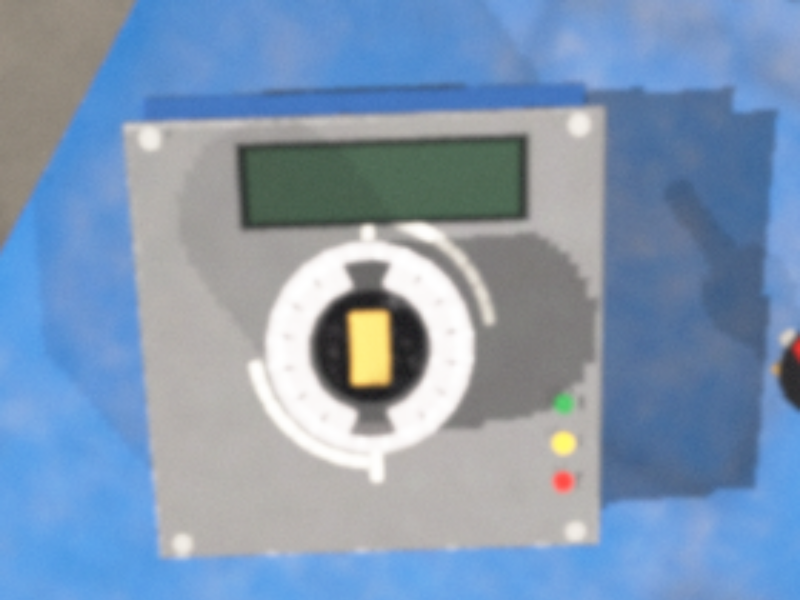

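The drawer is home: the blue panel lies flush against the box's front edge. In the crop the collar is centred at ~(370,347), the blade at (370,347), and the corner screws at (150,138), (579,125), (182,545) and (575,531). Next I'll measure the socket centre and yaw.

```bash
cat > m.py <<'E'
from h import *
c=np.load('pics/wu3.npy',allow_pickle=True).item(); im=cv2.imread('pics/wu3.png'); hsv=cv2.cvtColor(im,cv2.COLOR_BGR2HSV)
s=800/280
S=np.array([onz(c,180+u/s,40+v/s,.059) for u,v in [(150,138),(579,125),(182,545),(575,531)]])
print('screws',S.round(4),'mean',S.mean(0).round(4))
for a,b,o in [(0,1,90),(2,3,90),(0,2,0),(1,3,0)]:
    d=S[b]-S[a]; print(np.degrees(np.arctan2(d[1],d[0]))-o,np.linalg.norm(d))
m=cv2.inRange(hsv,(15,100,120),(35,255,255)); m[:, :280]=0; m[:,340:]=0; m[:130]=0; m[200:]=0
k=max(cv2.findContours(m,0,1)[0],key=cv2.contourArea); r=cv2.minAreaRect(k); print('blade',r,onz(c,*r[0],.085))
bp=np.array([onz(c,*p,.085) for p in cv2.boxPoints(r)]); print([np.round((np.linalg.norm(bp[i]-bp[i-1]),np.degrees(np.arctan2(*(bp[i]-bp[i-1])[1::-1]))),3) for i in range(4)])
w=cv2.inRange(hsv,(0,0,205),(180,40,255)); w[:,:262]=0; w[:,352:]=0; w[:118]=0;w[205:]=0
w=cv2.morphologyEx(w,cv2.MORPH_OPEN,np.ones((5,5)))
k=max(cv2.findContours(w,0,1)[0],key=cv2.contourArea); e=cv2.fitEllipse(cv2.convexHull(k)); print('collar',e,onz(c,*e[0],.092))
E
python3 m.py
```

```text
screws [[ 0.4164 -0.3876  0.059 ]
 [ 0.413  -0.2639  0.059 ]
 [ 0.537  -0.3842  0.059 ]
 [ 0.5326 -0.2602  0.059 ]] mean [ 0.4747 -0.324   0.059 ]
1.5821734933977467 0.12373818970321937
2.0245084770661634 0.12402216464352327
1.6312668567558974 0.12059894710743174
1.7658835574375538 0.1196420512003398
blade ((308.5, 161.5), (27.0, 15.0), 90.0) [ 0.47426812 -0.32481143  0.085     ]
[array([2.10000e-02, 1.79357e+02]), array([1.2000e-02, 8.9947e+01]), array([ 0.021, -0.09 ]), array([ 1.2000e-02, -9.0057e+01])]
collar ((306.6961669921875, 163.04139709472656), (74.51602935791016, 82.6617431640625), 24.724992752075195) [ 0.47506319 -0.32608678  0.092     ]
```

```bash
python3 - <<'E'
from h import *
manip.move_pose([.537,.19,.22],q(np.pi-.5)); effector.open_jaws()
c=viewer.get_calibration('wrist'); im=viewer.get_image('wrist')[:,:,::-1].copy(); cv2.imwrite('pics/wk2.png',im); np.save('pics/wk2.npy',c)
print(manip.current_clock())
p=proj(c,[.49,.214,.08]); print(p); u,v=p.astype(int)
hsv=cv2.cvtColor(im,cv2.COLOR_BGR2HSV)
m=cv2.inRange(hsv,(0,150,80),(6,255,255))|cv2.inRange(hsv,(174,150,80),(180,255,255))
n,l,st,ce=cv2.connectedComponentsWithStats(m)
for i in range(1,n):
    if st[i,4]>60: print(st[i],ce[i])
y0=max(v-90,0);x0=max(u-110,0);print(x0,y0); cv2.imwrite('pics/wk2c.png',cv2.resize(im[y0:y0+165,x0:x0+220],(800,600)))
E
```

```text
15.6583
[312.81765455 158.9611202 ]
[301 129  27  56 959] [313.90823775 156.07090719]
202 68
```

View pics/wk2c.png

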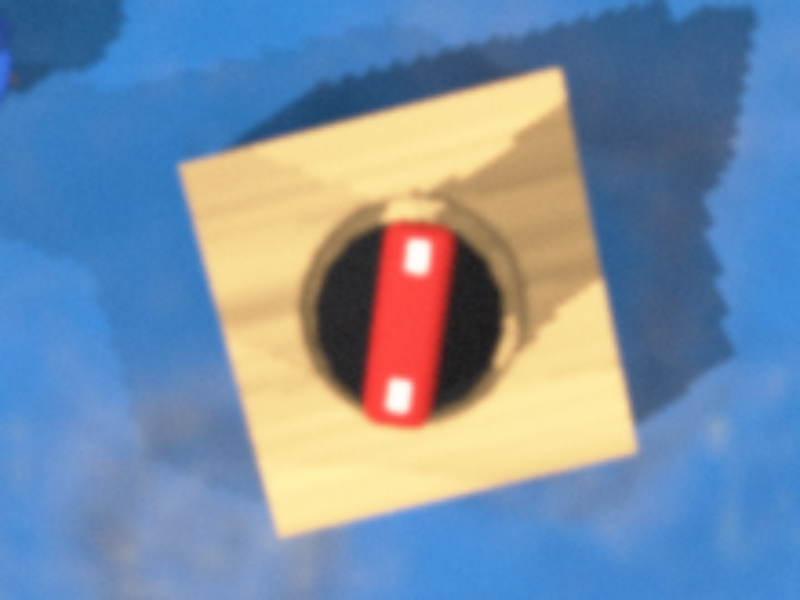

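The crop shows the bar's white end marks at (418,256) and (398,396), with the key centred at about (409,325). I'll compute its pose and grasp it.

```bash
python3 - <<'E'
from h import *
c=np.load('pics/wk2.npy',allow_pickle=True).item(); s=800/220
g=lambda u,v,z: onz(c,202+u/s,68+v/s,z)
A,B=g(418,256,.08),g(398,396,.08); d=A-B; C=(A+B)/2
C2=(g(418,225,.08)+g(397,426,.08))/2
print('bar',C.round(4),C2.round(4),np.linalg.norm(d),np.linalg.norm(g(418,225,.08)-g(397,426,.08)))
D=np.mean([g(*p,.03) for p in [(180,162),(562,68),(635,452),(280,538)]],0); print('dock',D.round(4))
disc=g(409,314,.047); print('disc',disc)
C=(C+C2)/2
psi=np.arctan2(d[1],d[0])%(2*np.pi); print('psi',psi)
np.save('key.npy',[C[0],C[1],psi])
manip.move_pose([C[0],C[1],.14],q(psi))
manip.servo_line([C[0],C[1],.051],vel=.12)
print(manip.current_tool_pos(),np.array(manip.current_force()).round(1))
effector.close(50); manip.sleep(.2)
print(manip.current_finger_gap(),manip.current_gripper_force(),np.array(manip.current_force()).round(1),manip.current_clock())
E
```

```text
bar [0.4898 0.2153 0.08  ] [0.4898 0.2151 0.08  ] 0.028198842482510384 0.040285777562322114
dock [0.4895 0.2167 0.03  ]
disc [0.48878786 0.21581762 0.047     ]
psi 2.493529363384293
[0.49069314 0.21540335 0.05175093] [-0.4  0.4  0.2]
0.014023436059214802 49.998212456703186 [ 0.3 -1.  -1.2] 18.4083
```

The grip is good: the gap is 14.0 mm, the bar's thickness. I'll lift high over the tool rack and hover above the socket.

```bash
python3 - <<'E'
from h import *
x,y,p=np.load('key.npy')
t=manip.current_tool_pos(); manip.servo_line([t[0],t[1],.28],vel=.25)
U=[.4744,-.3244]; ps=np.pi+.03
manip.move_pose([*U,.28],q(ps))
manip.servo_line([*U,.144],vel=.25); manip.sleep(.2)
print(manip.current_tool_pos(),R.from_quat(manip.current_tcp_rot()).as_euler('xyz'),np.array(manip.current_force()).round(2),np.array(manip.current_wrist_torque()).round(2),manip.current_finger_gap(),manip.current_clock(),np.round(manip.current_q(),2))
a=viewer.get_image('wrist')[:,:,::-1]; s=viewer.get_image('scene')[:,:,::-1]
cv2.imwrite('pics/h_w.png',a);cv2.imwrite('pics/h_s.png',s)
cv2.imwrite('pics/h.png',np.hstack([cv2.resize(a[180:330,220:420],(400,300)),cv2.resize(s[280:400,300:460],(400,300))]))
E
```

```text
[ 0.47570447 -0.32518782  0.14600575] [-3.13980503  0.00320945 -3.11150142] [-0.09  0.87 -1.83] [0.06 0.02 0.03] 0.013846204201635615 22.3167 [ 0.29  0.44  0.34  1.84 -0.18  0.89  2.31]
```

View pics/h.png

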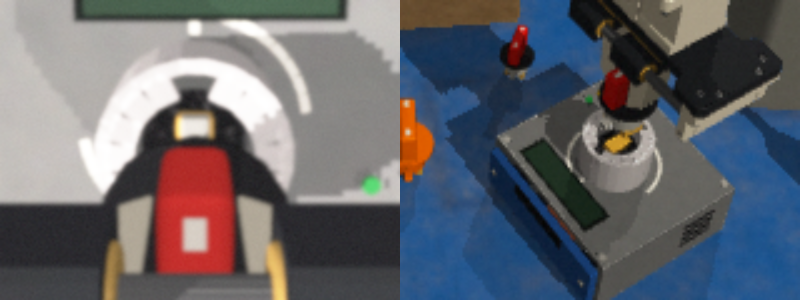

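The key sits straight in the grip. In the wrist crop the bar (col 196), slot (col 195) and collar centre (~195) line up. I'll insert with force watch.

```bash
python3 - <<'E'
from h import *
f0=np.array(manip.current_force()); t0=np.array(manip.current_wrist_torque())
z=.142; log=[]
while z>.1045:
    z-=.0025; manip.servo_line([.4744,-.3244,z],vel=.05)
    f=np.array(manip.current_force())-f0; p=manip.current_tool_pos(); tq=np.array(manip.current_wrist_torque())-t0
    log.append((round(z,4),*np.round(p,4).tolist(),*f.round(1).tolist()))
    if f[2]>16 or np.hypot(f[0],f[1])>10: break
print(*log,sep='\n'); print(tq.round(2),manip.current_finger_gap(),manip.current_clock())
E
```

```text
(0.1395, 0.4741, -0.3242, 0.1392, -0.8, -0.3, 0.1)
(0.137, 0.4742, -0.3243, 0.1367, -0.5, -0.1, 0.0)
(0.1345, 0.4742, -0.3243, 0.1343, -0.8, -0.1, 0.3)
(0.132, 0.4743, -0.3243, 0.1318, -0.0, -0.7, 0.7)
(0.1295, 0.4742, -0.3243, 0.1293, -1.1, 0.3, 0.5)
(0.127, 0.4743, -0.3243, 0.1268, -1.7, -0.4, 0.3)
(0.1245, 0.4742, -0.3243, 0.1243, -1.2, 0.0, 0.4)
(0.122, 0.4743, -0.3243, 0.1218, -0.4, 0.7, 0.2)
(0.1195, 0.4744, -0.3246, 0.1194, -0.3, -0.7, 0.8)
(0.117, 0.4745, -0.3246, 0.117, -0.1, -1.5, -0.3)
(0.1145, 0.4746, -0.3247, 0.1148, -1.0, -0.9, 3.7)
(0.112, 0.4746, -0.3246, 0.1122, -1.2, -1.2, 6.1)
(0.1095, 0.4746, -0.3246, 0.1098, -1.6, -0.4, 7.4)
(0.107, 0.4746, -0.3247, 0.1075, -1.2, -0.3, 8.5)
(0.1045, 0.4748, -0.3247, 0.1067, -5.8, 2.1, 20.8)
[0.6  1.19 0.05] 0.013336353962438995 26.1667
```

Inserted: the spring engaged at TCP z ≈ 0.117 and bottomed at 0.107. I'll back off to about 9 mm of travel and twist clockwise.

```bash
cat > tw.py <<'E'
from h import *
import sys
def tw(a0,a1,step,z,lim=.6,dl=.0005):
    K=np.array([.4745,-.3246])-np.array([dl,0]); log=[]
    for a in np.arange(a0,a1+1e-6,step):
        ps=np.pi+.03-a; t=K-dl*np.array([np.cos(ps),np.sin(ps)])
        manip.servo_line([*t,z],q(ps),vel=.1)
        f=np.array(manip.current_force()); m=np.array(manip.current_wrist_torque()); p=manip.current_tool_pos()
        e=R.from_quat(manip.current_tcp_rot())*R.from_quat(q(0)).inv(); yaw=np.arctan2(*e.as_matrix()[[1,0],0])
        log.append((round(a,3),round((np.pi+.03-yaw)%(2*np.pi),3),*np.round(p,4).tolist(),*f.round(1).tolist(),*m.round(2).tolist()))
        if abs(m[2])>lim or np.hypot(f[0],f[1])>15: break
    print(*log,sep='\n'); print(manip.current_finger_gap(),manip.current_clock())
E
python3 -c "
from tw import *
tw(0,1.2,.1,.1078)"
```

```text
(np.float64(0.0), np.float64(0.0), 0.4747, -0.3247, 0.1085, -1.1, -0.5, 6.7, 0.02, 0.23, 0.02)
(np.float64(0.1), np.float64(0.101), 0.475, -0.325, 0.1084, -1.1, -1.3, 6.4, -0.13, 0.15, -0.02)
(np.float64(0.2), np.float64(0.201), 0.4752, -0.3255, 0.1085, -0.4, -1.3, 6.8, -0.32, 0.06, -0.03)
(np.float64(0.3), np.float64(0.301), 0.4752, -0.3258, 0.1086, -0.3, -2.5, 5.8, -0.42, -0.01, 0.0)
(np.float64(0.4), np.float64(0.401), 0.4752, -0.326, 0.1086, -0.7, -2.2, 6.6, -0.52, 0.04, 0.0)
(np.float64(0.5), np.float64(0.501), 0.4751, -0.3262, 0.1086, -0.1, -2.7, 5.5, -0.6, 0.04, 0.03)
(np.float64(0.6), np.float64(0.601), 0.475, -0.3263, 0.1086, -0.5, -3.0, 6.6, -0.68, 0.13, 0.02)
(np.float64(0.7), np.float64(0.701), 0.4749, -0.3265, 0.1086, -0.5, -2.9, 7.2, -0.75, 0.12, 0.06)
(np.float64(0.8), np.float64(0.801), 0.4748, -0.3267, 0.1086, -0.9, -2.8, 5.8, -0.78, 0.13, 0.04)
(np.float64(0.9), np.float64(0.901), 0.4747, -0.3268, 0.1086, -1.4, -3.2, 6.7, -0.86, 0.17, 0.08)
(np.float64(1.0), np.float64(1.001), 0.4745, -0.327, 0.1086, -1.2, -3.2, 6.3, -0.87, 0.26, 0.06)
(np.float64(1.1), np.float64(1.101), 0.4744, -0.3271, 0.1086, -1.2, -4.5, 6.5, -1.0, 0.3, 0.05)
(np.float64(1.2), np.float64(1.201), 0.4742, -0.3272, 0.1086, -0.5, -2.9, 7.6, -0.98, 0.4, 0.14)
0.013697460853317524 29.4167
```

```bash
python3 -c "
from tw import *
tw(1.25,1.75,.05,.1073,lim=.4,dl=.0013)"
```

```text
(np.float64(1.25), np.float64(1.251), 0.4741, -0.3273, 0.1081, -0.2, -2.4, 6.5, -0.7, 0.15, 0.1)
(np.float64(1.3), np.float64(1.301), 0.474, -0.3273, 0.1081, -0.7, -2.2, 6.7, -0.7, 0.2, 0.08)
(np.float64(1.35), np.float64(1.351), 0.4738, -0.3274, 0.1081, -0.1, -2.8, 6.9, -0.72, 0.3, 0.11)
(np.float64(1.4), np.float64(1.401), 0.4738, -0.3274, 0.1081, -0.0, -2.8, 6.5, -0.71, 0.3, 0.11)
(np.float64(1.45), np.float64(1.451), 0.4737, -0.3274, 0.108, -0.1, -3.2, 6.7, -0.7, 0.28, 0.09)
(np.float64(1.5), np.float64(1.501), 0.4736, -0.3275, 0.1081, -1.2, -2.2, 6.4, -0.72, 0.28, 0.14)
(np.float64(1.55), np.float64(1.551), 0.4734, -0.3275, 0.108, -0.1, -2.9, 6.6, -0.71, 0.35, 0.17)
(np.float64(1.6), np.float64(1.601), 0.4733, -0.3275, 0.108, -0.6, -2.5, 6.3, -0.72, 0.37, 0.15)
(np.float64(1.65), np.float64(1.651), 0.4732, -0.3276, 0.108, -0.4, -1.2, 7.2, -0.75, 0.37, 0.14)
(np.float64(1.7), np.float64(1.7), 0.4731, -0.3276, 0.108, -1.6, -2.9, 6.4, -0.82, 0.44, 0.33)
(np.float64(1.75), np.float64(1.75), 0.473, -0.3278, 0.1081, -1.2, -3.9, 6.1, -0.91, 0.43, 0.5)
0.013503829951869327 32.1667
```

The torque climbed from 0.15 to 0.5 N m past 1.68 rad, which is the stop. A last check before hand-in.

```bash
python3 - <<'E'
from h import *
manip.sleep(.4)
print(np.array(manip.current_force()).round(1),np.array(manip.current_wrist_torque()).round(2),manip.current_tool_pos(),manip.current_gripper_force())
a=viewer.get_image('wrist')[:,:,::-1]; s=viewer.get_image('scene')[:,:,::-1]; print(manip.current_clock())
cv2.imwrite('pics/e.png',np.hstack([cv2.resize(a[150:330,200:440],(400,300)),cv2.resize(s[280:400,300:460],(400,300))]))
E
```

```text
[-1.  -3.5  7.6] [-0.91  0.46  0.51] [ 0.47304904 -0.32777485  0.10806513] 50.11437714099884
32.6667
```

View pics/e.png

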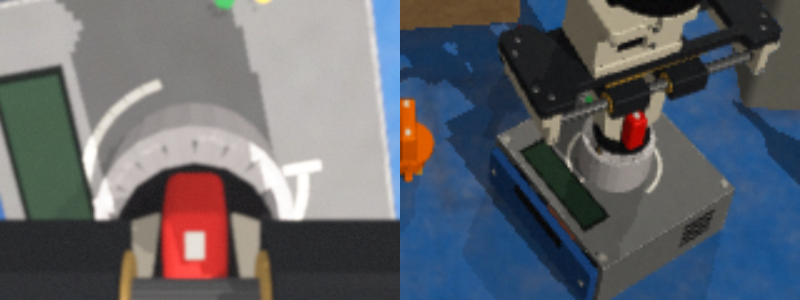

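The bar is turned a quarter, now along y, and the disc is seated on the collar. A brownish strip near the drawer panel at (565,240) in the crop needs a numeric check against the earlier frame.

```bash
python3 - <<'E'
from h import *
s=viewer.get_image('scene')[:,:,::-1].copy(); o=cv2.imread('pics/h_s.png'); c=viewer.get_calibration('scene')
cv2.imwrite('pics/e_s.png',s)
yaw=.03; U=np.array([.4744,-.3246])
# profile along unit -x at top height .049, for a few y offsets: from inside box to outside of panel
for dy in (-.05,-.03,0.,.03):
  for d in (.060,.064,.066,.068,.070,.072,.075,.08,.085,.09):
    x,y=U+R.from_euler('z',yaw).apply([-d,dy,0])[:2]
    u,v=np.round(proj(c,[x,y,.049])).astype(int); print(dy,d,(u,v),o[v,u][::-1],s[v,u][::-1])
def panel(im):
    h=cv2.cvtColor(im,cv2.COLOR_BGR2HSV); m=cv2.inRange(h,(5,90,40),(18,255,200))
    m[:,:330]=0;m[:,400:]=0;m[:330]=0;m[405:]=0; p=np.argwhere(m); return len(p),p.mean(0) if len(p) else None
print(panel(o),panel(s))
E
```

```text
-0.05 0.06 (np.int64(376), np.int64(380)) [89 87 82] [88 85 80]
-0.05 0.064 (np.int64(374), np.int64(381)) [ 5 11 12] [11 11 15]
-0.05 0.066 (np.int64(374), np.int64(382)) [13 24 41] [15 23 41]
-0.05 0.068 (np.int64(373), np.int64(382)) [ 24  60 112] [ 23  58 109]
-0.05 0.07 (np.int64(372), np.int64(383)) [ 24  60 110] [ 23  60 110]
-0.05 0.072 (np.int64(371), np.int64(383)) [ 26  61 111] [ 22  58 109]
-0.05 0.075 (np.int64(370), np.int64(384)) [12 33 58] [15 31 57]
-0.05 0.08 (np.int64(368), np.int64(385)) [13 29 57] [12 32 57]
-0.05 0.085 (np.int64(365), np.int64(387)) [12 31 56] [14 33 58]
-0.05 0.09 (np.int64(363), np.int64(388)) [18 39 62] [23 41 62]
-0.03 0.06 (np.int64(370), np.int64(372)) [84 84 79] [85 84 82]
-0.03 0.064 (np.int64(368), np.int64(373)) [72 45 33] [73 46 37]
-0.03 0.066 (np.int64(367), np.int64(374)) [ 22  58 104] [ 23  57 103]
-0.03 0.068 (np.int64(366), np.int64(374)) [ 25  59 109] [ 22  57 105]
-0.03 0.07 (np.int64(365), np.int64(375)) [ 23  57 110] [ 25  60 110]
-0.03 0.072 (np.int64(365), np.int64(375)) [ 23  57 110] [ 25  60 110]
-0.03 0.075 (np.int64(36
[... 901 characters left out ...]
), np.int64(349)) [122 120 112] [119 117 111]
0.03 0.064 (np.int64(350), np.int64(350)) [32 32 29] [34 35 34]
0.03 0.066 (np.int64(349), np.int64(351)) [12 24 41] [13 26 43]
0.03 0.068 (np.int64(348), np.int64(351)) [ 24  59 108] [ 22  58 107]
0.03 0.07 (np.int64(347), np.int64(352)) [ 20  56 107] [ 23  57 107]
0.03 0.072 (np.int64(346), np.int64(352)) [ 24  56 103] [ 23  57 104]
0.03 0.075 (np.int64(345), np.int64(353)) [11 28 55] [12 30 55]
0.03 0.08 (np.int64(343), np.int64(354)) [14 31 58] [11 31 55]
0.03 0.085 (np.int64(341), np.int64(355)) [15 30 59] [10 32 56]
0.03 0.09 (np.int64(339), np.int64(356)) [16 34 59] [13 31 54]
(32, array([356.3125, 372.125 ])) (25, array([360.76, 369.24]))
```

The drawer panel's front edge is about 0.073–0.074 m from the unit's origin, so it is home, and it hasn't moved since the push. Handing in.

```bash
python3 -c "
from h import *
print(manip.hand_in(),manip.current_clock())"
```

```text
the job is handed in; nothing more can be done
the job is handed in; nothing more can be done
```

Job handed in at about 33 s of the 61 s limit: the drawer is shut, and the red key is still gripped, pushed in about 9 mm and turned clockwise to its stop; I don't have the verdict.

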